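Flip the hex key and lock the slicing stop

TASK

The stop of the little slicing board has been set and its clamp screw run down with the long arm of the hex key, which is still standing in it. Draw the key out, flip it over and seat its short arm fully in the screw, pushing only lightly while you feel for the socket; then swing the outer end of the long arm clockwise until the screw comes up solid, and nip it tight there with about 16 N at the end of the arm (2 N m), never over 20 N. Let go and leave the key seated in the screw, and do not disturb the glass, the tin or the bowl.

Things in the scene. Friction and masses are not known exactly. Their poses are not given: they have to be found in the camera images.
- hex_key: dark steel L-shaped hex key, 12 mm across flats, 0.2 kg. Origin: where the centre lines of its arms meet, at the bend (bend radius 14 mm). Long arm: 150 mm along its own -z; short arm: 58 mm along its own +x; flats face its own +y and -y all along. At the start it stands in the screw on its long arm, leaning about 4 degrees, short arm level at the top; turned over in the plane of the L it fits the socket again
- short_tip (a point): middle of the end face of the key's short arm, 58 mm from the key's origin (axes as the key's); both ends have a 2 mm chamfer
- long_tip (a point): middle of the end face of the key's long arm, 150 mm from the key's origin (axes as the key's)
- socket_mouth (a point): middle of the mouth of the hex socket in the top of the dark knurled cap screw (head 28 mm across, 23 mm high), 87 mm above the worktop, axis vertical. The socket is 12.8 mm across flats and 19 mm deep, play about 0.5 mm and 5 degrees either way. An end 1.5 mm off centre still finds its way in under a light push of 5 N; farther off it stands on the rim, sinking deeper the nearer it is
- socket_floor (a point): middle of the flat floor of that socket, 19 mm below the mouth; a seated key end rests on it, and then the long arm lies level 126 mm above the worktop. The screw is fixed in place, it only turns
- screw (a joint): angle of the clamp screw in rad, 0 at the start, growing as it is tightened (clockwise seen from above). It gives way at 0.9 N m at first and 1.2 N m at the end (7 to 10 N at 125 mm from the screw), stays where it is left, and comes to a dead stop at 0.6 (34 degrees), where the force rises steeply. Play and give of the key add 0.2 to 0.4 rad to the swing of its long arm
- slice_stop: stop of the slicing board, fixed: grey clamp block 62 x 38 mm, top 62 mm above the worktop, on a 12 mm steel rail at the back of a small wooden board (120 x 200 x 20 mm), with an upright steel plate 104 mm long, top 66 mm above the worktop. Origin at worktop level, z up, y along the rail, x across the board to the rail; the screw's axis is at x = 14 mm, y = 0
- glass: clear drinking glass, 81 mm across, 93 mm high; a bystander; origin under its centre
- tin: food tin, 57 mm across, 72 mm high; a bystander; origin under its centre
- bowl: blue bowl, 105 mm across, 51 mm high; a bystander; origin under its centre
Not all that is in view belongs to the job. Of the things shaped like the hex_key, the steel one is meant.

How it is judged:
By the outcome, as a careful person would: the job done as asked, in the order asked, and still so for the second after the job is handed in, with the robot touching nothing.
It also fails if it takes over 61 s, if anything falls off the work surface, if the arm or the gripper's body presses on something with over 40 N, if the wrist force passes 120 N, or if a joint passes its speed limit or range.

ROBOT

A 6-joint arm with a two-finger parallel gripper is mounted at the origin on a cart in front of the work surface, level with it; the furniture and walls round the work are solid. World frame = base frame: x ahead of the robot, y to its left, z up, the work surface at z = 0. Lengths are in mm, angles in rad, forces in N, time in s.
With the tool pointing down it reaches from about 350 to 775 mm from the base axis. Payload 7.3 kg.
Tool frame: the origin (TCP) lies on the front face of the gripper's body, between the roots of the fingers; the fingertips stand 66 mm ahead of it and the grasp point (between the pads) lies 47 mm ahead of it (bot.tip_extent is the distance from the TCP to the fingertips, in mm); z points along the fingers, y is the line along which they close (so a half turn about z gives the same grasp; the last joint's range is limited). The gripper opens to 92 mm and grips with 3 to 60 N. Pads are 19 mm wide; open, the fingers measure 130 mm over their backs; the gripper's body (75 mm by 190 mm) begins 47 mm behind the grasp point.
Start: joints at [-1.356, 0.342, 1.524, -0, 1.275, -0.146], TCP at [185.359, -491.203, 292.241] pointing down, gripper open.
Joint ranges: [-2.53, 2.53], [-0.77, 2.02], [0.04, 2.7], [-1, 4.14], [0.28, 2.66], [-3.11, 3.11]. Speed limits (rad/s): [2.57, 2.57, 3.14, 3.14, 3.14, 3.14].

INTERFACE

Orientations are given as [roll, pitch, yaw] about the fixed x, y, z axes, in that order (R = Rz(yaw) Ry(pitch) Rx(roll)).
In Python, from plant import readout, viewer, order, bot gives the robot as it stands.
- The arm moves only by the shell command python3 -m creep 'ROWS'. ROWS is text: rows parted by semicolons, each of 7 numbers parted by spaces: the shift along the world's x, y, z in m, then the turn, a rotation vector about the world's x, y, z in rad, then the opening in per cent of the stroke, from 0 (shut) to 100 (fully open). A call has 1 to 8 rows; each row shifts and turns the commanded pose from where the row before left it; what a row does not reach is not made up. A row lasts 1/12 s, in which the tool goes at most 41.7 mm and 7.16 degrees, less where a joint would pass 70% of its speed; a pose out of reach is approached as far as the arm can. A call is refused whole if a number of a shift passes 0.0417 or a number of a turn 0.125, either way. A call with a gripper value outside its range is refused whole. The fingers move at their own pace and stop on an object; the grip force is fixed at half the most. Time passes only in rows, so rows that do not move let the fingers close. It gives the time, the measured TCP pose, the force, the opening and the grip force at its end, in the units of the state.
- readout.get_obs(): the state, without advancing time (a new reading comes with each control period).
- viewer.capture(name): name is "scene" or "top" or "wrist"; returns the picture (480x640x3 uint8, red, green, blue); there is no depth.
- viewer.camera_info(name): a dict with "fx", "fy", "cx", "cy" (pixels), "origin" and "rotation" of the camera in the world. Camera axes: x right, y up, looking along -z (the intrinsics and any distortion apply to the point x, -y, -z); pixel columns grow to the right and rows downward; lengths in mm; the calibration is good to about 2 mm. A picture is of the moment at which its call begins: read the wrist's pose just before it. camera_info takes no time and is no camera call; for the wrist camera it gives the pose at the moment of the call.
- order.close_job(): hands the job in; it is judged then, once.
The state is a dict: "time": time; "joint_positions": joint angles; "dq": joint speeds; "tau": joint torques, N m; "tool_pos": TCP position; "tcp_rot": TCP orientation; "contact_force": force on the tool from outside, world axes, zero at the start; "moment": the same for the moment, N m; "grip_width": finger opening in mm; "finger_force": force on a finger pad.
Only numpy, scipy, OpenCV 4.12 (cv2) and the standard library are available. Lean on these libraries where they do the work, as an engineer would, in place of code of your own. Each camera call takes 0.05 s, during which the arm holds its last target. There are 200 camera calls.

## Working session

There is one attempt and no reset: what is moved stays moved. The work goes in short steps, Python scripts to look and compute and a shell command to move; the robot and the scene stay as the last step left them, time stands still between calls to the robot, and variables do not carry over. Pictures are saved under pics/ and viewed, at most 10 in all, crops included, and the job is handed in when it is done.

```bash
ls; mkdir -p pics
python3 - <<'E'
from plant import readout, viewer
import cv2
for n in ("scene","top"):
    im=viewer.capture(n); cv2.imwrite(f"pics/{n}0.png",im[:,:,::-1]); print(n,viewer.camera_info(n))
print(readout.get_obs())
E
```

```text
pics
scene {'fx': 531.3054478777569, 'fy': 531.3054478777569, 'cx': 319.1728901469106, 'cy': 236.9995273089584, 'origin': array([-343.31892672,  805.28723403,  876.76389653]), 'rotation': array([ 0.92451374, -0.01377658, -2.22478338])}
top {'fx': 453.27657885784924, 'fy': 453.27657885784924, 'cx': 312.0921921569584, 'cy': 240.1740332818329, 'origin': array([ 310.27608165,  234.29660223, 1328.89886072]), 'rotation': array([ 0.07852635, -0.02792017, -1.55010234])}
{'time': 0.1, 'joint_positions': array([-1.35598896e+00,  3.42627995e-01,  1.52491706e+00, -1.91295315e-05,
        1.27540675e+00, -1.46011970e-01]), 'dq': array([ 0.00066517, -0.00048282, -0.00304625,  0.00066753,  0.00197824,
        0.00062804]), 'tau': array([ 1.22329271e-03, -4.32007778e+01, -2.44692814e+01,  7.18414458e-02,
        5.25553920e-02, -3.78054085e-05]), 'tool_pos': array([ 185.29755873, -490.91741705,  291.62895374]), 'tcp_rot': array([-3.14024530e+00, -1.79649070e-04,  3.60824794e-01]), 'contact_force': array([ 0.19817178,  0.04882222, -0.46250111]), 'moment': array([-0.06656734,  0.0363998 , -0.00095774]), 'finger_force': 0.0, 'grip_width': 91.51774742083984}
```

View pics/scene0.png

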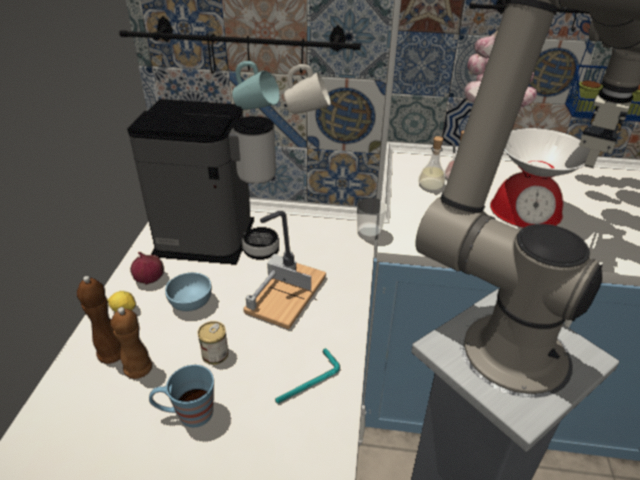

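View pics/top0.png

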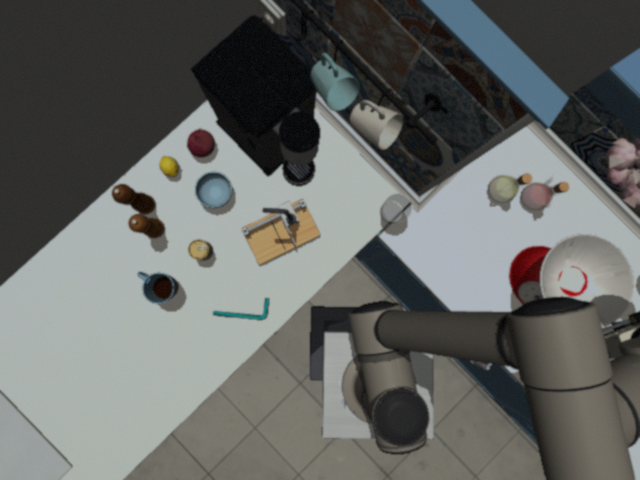

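The steel key stands in the screw at scene (285,235) and top (285,215). The teal key lying at scene (310,375) and top (240,310) is a decoy because it isn't dark steel and isn't in the screw. I'll confirm this in an enlarged crop.

```bash
cat > h.py <<'E'
import numpy as np, cv2
from scipy.spatial.transform import Rotation as R
from plant import readout, viewer, bot
def cam(n,ci=None):
    c=ci or viewer.camera_info(n); return c,R.from_euler('xyz',c['rotation']).as_matrix(),np.array(c['origin'])
def ray(n,p,ci=None):
    c,M,o=cam(n,ci); d=M@np.array([(p[0]-c['cx'])/c['fx'],-(p[1]-c['cy'])/c['fy'],-1]); return o,d/np.linalg.norm(d)
def onz(n,p,z,ci=None):
    o,d=ray(n,p,ci); return o+d*(z-o[2])/d[2]
def proj(n,P,ci=None):
    c,M,o=cam(n,ci); q=M.T@(np.array(P,float)-o); return np.array([c['cx']-c['fx']*q[0]/q[2],c['cy']+c['fy']*q[1]/q[2]])
def tri(n1,p1,n2,p2,c1=None,c2=None):
    o1,d1=ray(n1,p1,c1);o2,d2=ray(n2,p2,c2)
    s=np.linalg.lstsq(np.c_[d1,-d2],o2-o1,rcond=None)[0]
    a,b=o1+s[0]*d1,o2+s[1]*d2; return (a+b)/2,np.linalg.norm(a-b)
E
python3 - <<'E'
from h import *
a=cv2.imread("pics/scene0.png")[195:335,230:345];b=cv2.imread("pics/top0.png")[185:275,230:330]
a=cv2.resize(a,(460,560),interpolation=2);b=cv2.resize(b,(500,450),interpolation=2)
a=cv2.resize(a,(370,450)); b=cv2.resize(b,(430,387)); 
im=np.zeros((450,800,3),np.uint8); im[:,:370]=a; im[:387,370:]=b
cv2.imwrite("pics/crop.png",im)
print(viewer.camera_info("scene"))if 0 else None
E
```

```text
(no output)
```

View pics/crop.png

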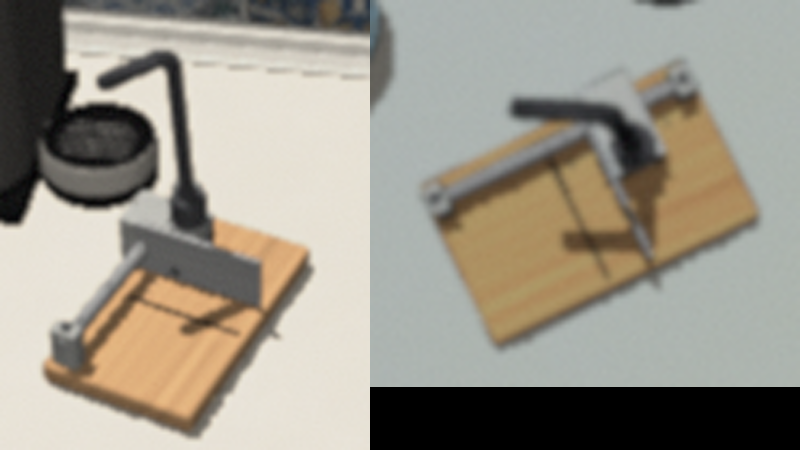

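The crop confirms it: the dark steel key stands in the knurled screw on the grey clamp block. In scene pixels the screw top is ~(289,253), the bend ~(283.5,212) and the short tip ~(262,220). In top pixels they are ~(292,220), ~(289,212) and ~(263,210).

Run:
```python
from h import *
np.set_printoptions(precision=1,suppress=True)
S={'bend':((283.5,212.1),(289.3,212.4)),'tip':((261.7,220.5),(263,209.9)),'screw':((289,254),(292.1,219.9))}
for k,(a,b) in S.items(): print(k,*tri("scene",a,"top",b))
f=lambda x,y:(230+(x-370)/4.3,185+y/4.3)
# board corners top at z=20, crop
for p in [(422,185),(685,60),(758,215),(497,347)]: print('board',onz("top",f(*p),20))
print('plate ends z66',onz("top",f(592,128),66),onz("top",f(657,285),66))
print('screw z87',onz("top",(292.1,219.9),87), 'bend z218',onz("top",(289.3,212.4),218),'tip',onz("top",(263,209.9),218))
for n,p in dict(bowl=(214,190),tin=(201,249),glass=(396,211),grinder=(299,172)).items(): print(n,onz("top",p,40))
```

```text
bend [469.2 265.9 210.5] 7.427079310697108
tip [470.5 327.3 213.2] 1.807494141206908
screw [464.2 259.4  91.6] 4.143514016975108
board [444.6 403.   20. ]
board [534.  228.2  20. ]
board [429.6 176.6  20. ]
board [337.  349.5  20. ]
plate ends z66 [479.9 288.   66. ] [378.4 243.2  66. ]
screw z87 [463.5 257.9  87. ] bend z218 [465.8 262.8 218. ] tip [470.4 327.7 218. ]
bowl [550.  484.1  40. ]
tin [380.2 514.3  40. ]
glass [502.3 -39.8  40. ]
grinder [608.9 242.3  40. ]
```

```bash
python3 -m creep '0.005 0.03 0.01 0 0 0.07 100;0.01 0.035 0.01 0 0 0.07 100;0.012 0.035 0.005 0 0 0.07 100;0.014 0.035 0 0 0 0.07 100;0.016 0.035 0 0 0 0.07 100;0.016 0.035 0 0 0 0.07 100;0.016 0.035 0 0 0 0.07 100;0.016 0.035 0 0 0 0.07 100'; python3 -m creep '0.016 0.03 0 0 0 0.07 100;0.016 0.03 0 0 0 0.07 100;0.016 0.03 0 0 0 0.07 100;0.016 0.03 0 0 0 0.07 100;0.016 0.03 0 0 0 0.07 100;0.016 0.03 0 0 0 0.07 100;0.016 0.03 0 0 0 0.07 100;0.016 0.03 0 0 0 0.07 100'; python3 -c "
from plant import readout as r;print(r.get_obs())"
```

```text
time: 0.77
tool_pos: [290.5, -214.4, 317.1]
tcp_rot: [3.142, -0.0, 0.923]
contact_force: [1.0, -1.4, -0.5]
grip_width: 91.9
finger_force: 0.0
time: 1.43
tool_pos: [418.6, 25.6, 317.1]
tcp_rot: [-3.141, 0.0, 1.485]
contact_force: [1.1, -0.3, 0.3]
grip_width: 92.1
finger_force: 0.0
{'time': 1.4333, 'joint_positions': array([-1.22014713e-01,  1.24893187e-01,  1.74274514e+00, -1.00795767e-04,
        1.27415945e+00, -3.57074280e-02]), 'dq': array([ 0.95020053,  0.39371828, -0.46213846, -0.00437227,  0.0573722 ,
        0.10964591]), 'tau': array([ -3.4377607 , -34.29718852, -22.32867837,   0.25201782,
         0.13989063,  -0.07988787]), 'tool_pos': array([418.63156525,  25.61351442, 317.07620386]), 'tcp_rot': array([-3.14138422e+00,  8.90031219e-05,  1.48451852e+00]), 'contact_force': array([ 1.11669092, -0.33227627,  0.26599815]), 'moment': array([-0.08652861, -0.09894314, -0.00869231]), 'finger_force': 0.0, 'grip_width': 92.06177877334588}
```

```bash
python3 -m creep '0.004 0.005 0 0.11 0 0 100;0.004 0.005 0 0.11 0 0 100;0.004 0.005 0 0.11 0 0 100;0.004 0.005 0 0.11 0 0 100;0.004 0.005 0 0.11 0 0 100;0.004 0.005 0 0.11 0 0 100;0.004 0 0 0.11 0 0 100;0.004 0 0 0.11 0 0 100'; python3 -m creep '0 0 -0.005 0.1 0 0 100;0 0 -0.01 0.1 0 0 100;0 0 -0.01 0.1 0 0 100;0 0 -0.01 0.1 0 0 100;0 0 -0.01 0.1 0 0 100;0 0 -0.01 0.1 0 0 100;0 0 -0.005 0.09 0 0 100;0 0 0 0 0 0 100'; python3 -c "
from h import *
print(readout.get_obs())
im=viewer.capture('wrist');print(viewer.camera_info('wrist'));cv2.imwrite('pics/w1.png',im[:,:,::-1])"
```

```text
time: 2.1
tool_pos: [450.6, 53.7, 317.5]
tcp_rot: [-3.034, -0.88, 1.43]
contact_force: [0.7, 0.1, -0.8]
grip_width: 91.5
finger_force: 0.0
time: 2.77
tool_pos: [450.1, 53.6, 254.5]
tcp_rot: [-1.513, -1.474, -0.058]
contact_force: [0.1, 0.8, -0.5]
grip_width: 92.2
finger_force: 0.0
{'time': 2.7667, 'joint_positions': array([-0.57230023,  0.71889702,  1.89047589,  1.06746805,  1.8537492 ,
       -1.01335456]), 'dq': array([ 0.01182599, -0.09623812, -0.02643388, -0.03683235, -0.05892955,
        0.08024106]), 'tau': array([ -0.15411622, -43.91110539,  -8.34589273,   2.44832285,
         4.82509822,  -0.63979123]), 'tool_pos': array([450.10277788,  53.64528715, 254.54125328]), 'tcp_rot': array([-1.51349502, -1.4738365 , -0.05796453]), 'contact_force': array([ 0.11726444,  0.80795894, -0.52515776]), 'moment': array([-0.59779344, -0.11582857,  0.00546997]), 'finger_force': 0.0, 'grip_width': 92.19145559838782}
{'fx': 368.92181031150136, 'fy': 368.92181031150136, 'cx': 321.35604204726627, 'cy': 238.54534796175727, 'origin': array([455.98138214, -38.93218724, 322.4608747 ]), 'rotation': array([1.31610917e+00, 9.68014635e-02, 1.86624667e-04])}
```

View pics/w1.png

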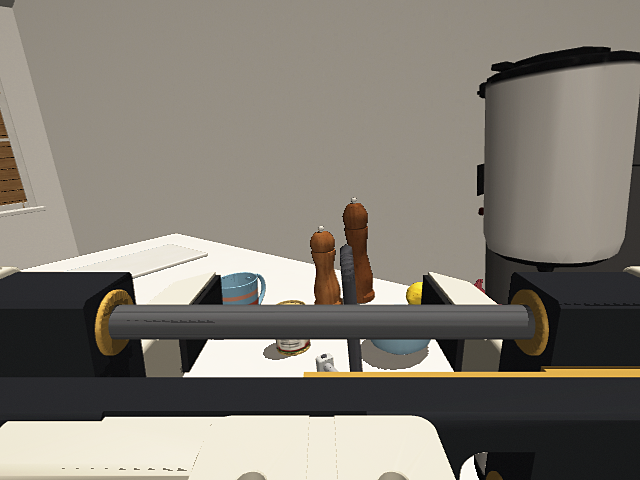

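The wrist view shows the key shaft straight ahead, from (348,248) down to (355,372), between the open fingers, with the coffee machine jar to the right at (560,150). Next I'll measure the shaft line, the short arm's azimuth and the jar clearance.

Run:
```python
from h import *
np.set_printoptions(precision=3,suppress=True)
T=R.from_euler('xyz',readout.get_obs()['tcp_rot']).as_matrix(); print("tool axes\n",T.T)
print('jar',tri("scene",(256,175),"top",(299,140)))
im=cv2.imread("pics/w1.png"); g=im.max(2).astype(int)
for r in list(range(246,304,6))+list(range(342,372,6)):
    c=[x for x in range(325,385) if g[r,x]<100]; print(r,c[:1],c[-1:],len(c),end=' | ')
o=viewer.camera_info("wrist")
print()
t=cv2.imread("pics/top0.png").max(2).astype(int)
for x in range(258,294,2):
    y=[k for k in range(200,226) if t[k,x]<75]; print(x,y[:1],y[-1:],end=' | ')
```

```text
tool axes
 [[ 0.095 -0.001  0.996]
 [ 0.996 -0.    -0.095]
 [ 0.     1.     0.001]]
jar (array([646.244, 238.067, 213.262]), np.float64(12.626840876869005))
246 [325] [366] 35 | 252 [325] [366] 32 | 258 [325] [368] 38 | 264 [325] [369] 38 | 270 [325] [371] 35 | 276 [342] [372] 27 | 282 [342] [372] 31 | 288 [339] [371] 30 | 294 [338] [366] 26 | 300 [334] [370] 36 | 342 [347] [376] 18 | 348 [348] [382] 17 | 354 [325] [361] 14 | 360 [349] [364] 14 | 366 [325] [375] 17 | 
258 [] [] | 260 [] [] | 262 [] [] | 264 [209] [211] | 266 [209] [211] | 268 [209] [211] | 270 [209] [211] | 272 [209] [223] | 274 [209] [212] | 276 [209] [211] | 278 [209] [212] | 280 [210] [212] | 282 [210] [212] | 284 [210] [213] | 286 [210] [215] | 288 [212] [222] | 290 [214] [225] | 292 [215] [224] |
```

```bash
python3 -m creep '0.001 0.01 -0.02 0 -0.03 -0.02 100;0.002 0.02 -0.02 0 -0.03 -0.02 100;0.002 0.02 -0.02 0 -0.035 -0.02 100;0.002 0.02 -0.02 0 0 0 100;0.001 0.02 0 0 0 0 100;0 0 0 0 0 0 100;0 0 0 0 0 0 100'
python3 - <<'E'
from h import *
np.set_printoptions(precision=3,suppress=True)
o=readout.get_obs(); print(o['joint_positions']); T=R.from_euler('xyz',o['tcp_rot']).as_matrix(); print("tool axes\n",T.T)
im=viewer.capture('wrist');print(viewer.camera_info('wrist'));cv2.imwrite('pics/w2.png',im[:,:,::-1])
a=onz("top",(265,210.2),218);b=onz("top",(283,211.4),218);print('az',np.degrees(np.arctan2(*(a-b)[[1,0]])))
E
```

```text
time: 3.4
tool_pos: [458.3, 144.4, 178.1]
tcp_rot: [1.579, -1.564, 3.076]
contact_force: [-0.8, 0.4, -0.1]
grip_width: 91.8
finger_force: 0.0
[-0.406  0.857  1.985  1.236  1.672 -1.295]
tool axes
 [[-0.007  0.     1.   ]
 [ 0.998 -0.057  0.007]
 [ 0.057  0.998 -0.   ]]
{'fx': 368.92181031150136, 'fy': 368.92181031150136, 'cx': 321.35604204726627, 'cy': 238.54534796175727, 'origin': array([451.959,  51.345, 245.399]), 'rotation': array([ 1.316, -0.006, -0.058])}
az 87.56413685505595
```

View pics/w2.png

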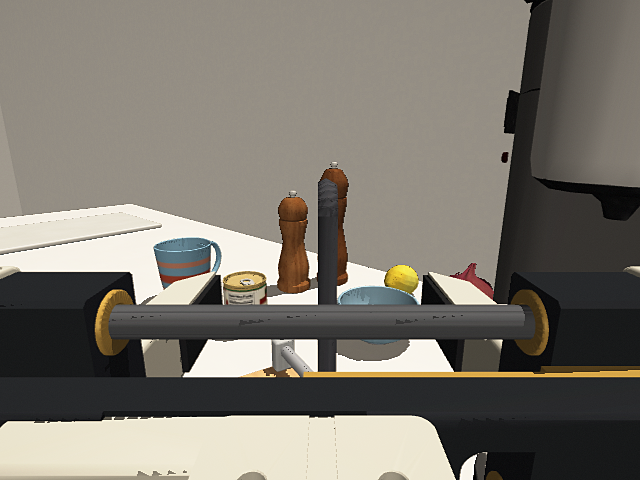

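The shaft appears vertical at column ~328, with the short tip at (328,182). It's about 3 mm to the tool's +x side and aligned in azimuth. I'll advance and grip.

```bash
python3 -m creep '0.003 0.018 -0.002 0 0 0 100;0.002 0.018 -0.001 0 0 0 100;0.001 0.018 -0.001 0 0 0 100;0.001 0.018 -0.001 0 0 0 100;0 0 0 0 0 0 100;0 0 0 0 0 0 60;0 0 0 0 0 0 40;0 0 0 0 0 0 20'; python3 -m creep '0 0 0 0 0 0 10;0 0 0 0 0 0 0;0 0 0 0 0 0 0;0 0 0 0 0 0 0;0 0 0 0 0 0 0;0 0 0 0 0 0 0'
python3 - <<'E'
from h import *
im=viewer.capture('scene')[190:290,220:340];cv2.imwrite('pics/s2.png',cv2.resize(im[:,:,::-1],None,fx=5,fy=5,interpolation=2))
E
```

```text
time: 4.12
tool_pos: [466.0, 214.6, 172.6]
tcp_rot: [1.302, -1.564, -2.934]
contact_force: [0.2, -0.9, -0.2]
grip_width: 76.2
finger_force: 0.0
time: 4.62
tool_pos: [465.3, 215.8, 172.2]
tcp_rot: [1.14, -1.566, -2.771]
contact_force: [-0.2, 0.3, 0.4]
grip_width: 36.0
finger_force: 0.0
```

View pics/s2.png

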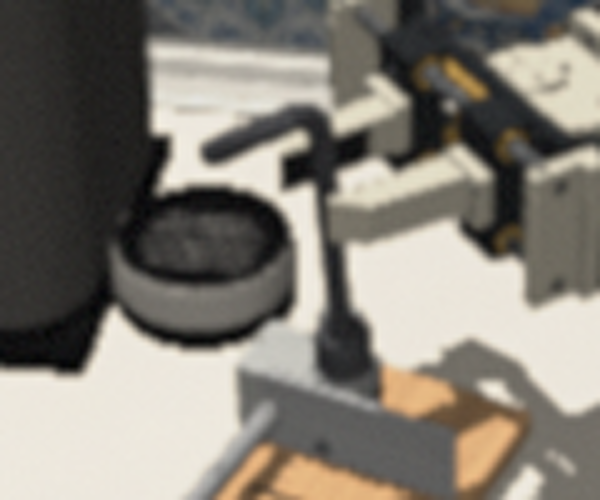

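The fingers straddle the shaft below the bend, at crop (330,200). I'll finish closing, then measure the force.

```bash
python3 -m creep '0 0 0 0 0 0 0;0 0 0 0 0 0 0;0 0 0 0 0 0 0;0 0 0 0 0 0 0;0 0 0 0 0 0 0;0 0 0 0 0 0 0'
python3 - <<'E'
from h import *
o=readout.get_obs();print(o['contact_force'],o['moment'],R.from_euler('xyz',o['tcp_rot']).as_matrix().T,o['tool_pos'])
E
```

```text
time: 5.17
tool_pos: [465.4, 215.8, 172.2]
tcp_rot: [1.178, -1.565, -2.809]
contact_force: [0.8, 0.4, -0.3]
grip_width: 11.7
finger_force: 30.0
[ 0.84963761  0.40216067 -0.34506316] [-0.53748627 -0.06780662 -0.04162682] [[-0.00517779 -0.00178965  0.99998499]
 [ 0.99818062 -0.06008187  0.00506092]
 [ 0.06007191  0.99819185  0.00209749]] [465.39322775 215.79960859 172.24535633]
```

```bash
python3 -m creep '0 0.0002 0.003 0 0 0 0;0 0.0002 0.003 0 0 0 0;0 0.0003 0.005 0 0 0 0;0 0.0003 0.005 0 0 0 0'; python3 -m creep '0 0.0003 0.005 0 0 0 0;0 0.0003 0.007 0 0 0 0;0 0 0.012 0 0 0 0;0 0 0.015 0 0 0 0;0 0 0 0 0 0 0;0 0 0 0 0 0 0'
python3 - <<'E'
from h import *
o=readout.get_obs();print(o['contact_force'],o['tool_pos'])
for n,(x0,y0) in dict(scene=(220,160),top=(230,160),wrist=(200,140)).items():
    im=viewer.capture(n);cv2.imwrite(f'pics/{n}3.png',im[:,:,::-1])
a=cv2.imread('pics/scene3.png')[150:270,230:330];b=cv2.imread('pics/wrist3.png')[130:400,220:430]
a=cv2.resize(a,(400,480),interpolation=2);b=cv2.resize(b,(373,480),interpolation=2)
cv2.imwrite('pics/c3.png',np.hstack([a,b]))
E
```

```text
time: 5.5
tool_pos: [465.3, 216.8, 188.7]
tcp_rot: [1.152, -1.566, -2.783]
contact_force: [-0.2, -0.3, -2.6]
grip_width: 11.5
finger_force: 30.0
time: 6.0
tool_pos: [465.3, 217.5, 227.8]
tcp_rot: [1.37, -1.564, -3.001]
contact_force: [-0.2, -0.7, -2.3]
grip_width: 11.1
finger_force: 30.0
[-0.15745311 -0.68724069 -2.26996535] [465.25775782 217.45733057 227.81882949]
```

View pics/c3.png

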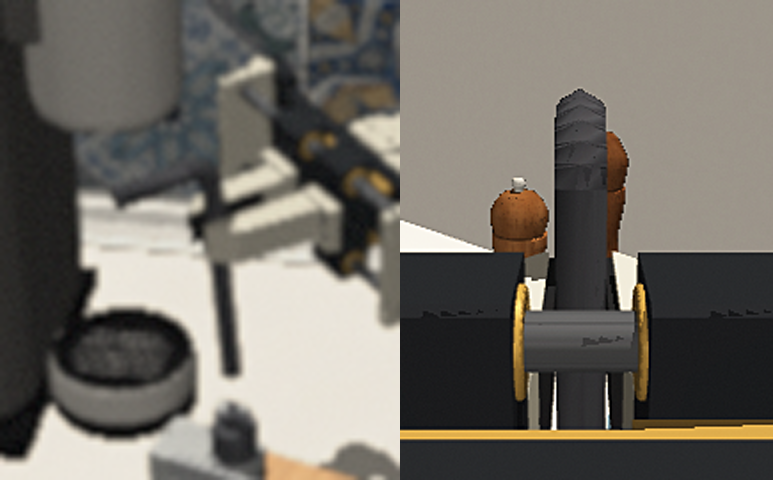

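The key is free of the socket. In the scene crop the long tip is at (232,372) and the screw head top at ~(235,410); in the wrist crop the shaft is centred. I'll measure the key's lean in the tool plane by intersecting scene rays with that plane.

```bash
cat > lean.py <<'E'
from h import *
np.set_printoptions(precision=2,suppress=True)
o=readout.get_obs();T=R.from_euler('xyz',o['tcp_rot']).as_matrix();P=np.array(o['tool_pos'])
def inpl(n,p):
    O,d=ray(n,p); t=(P-O)@T[:,1]/(d@T[:,1]); return O+t*d
E
python3 - <<'E'
from lean import *
g=cv2.imread('pics/scene3.png').max(2).astype(float)
pts=[]
for r in range(214,264):
    w=np.clip(150-g[r,270:306],0,None); c=270+(w*np.arange(36)).sum()/max(w.sum(),1); n=(g[r,270:306]<120).nonzero()[0]+270
    print(r,n[:1],n[-1:],round(c,1),end=' | ')
    if 218<=r<=240: pts.append((c,r))
print()
q=np.array([inpl('scene',p) for p in pts]); print(q[[0,-1]])
A=np.polyfit(q[:,2],q[:,1],1); print('dy/dz',A[0],'deg',np.degrees(np.arctan(A[0])), 'y at tool z',np.polyval(A,P[2]),P)
h=cv2.imread('pics/top3.png').max(2).astype(int)
print(proj('top',P+47*T[:,2]+[0,0,45]))
t=h[196:222,255:300]; print(t)
E
```

```text
214 [283] [287] 286.6 | 215 [283] [286] 284.7 | 216 [283] [286] 284.7 | 217 [283] [286] 284.8 | 218 [283] [287] 284.9 | 219 [283] [287] 284.9 | 220 [283] [287] 285.0 | 221 [283] [287] 285.1 | 222 [284] [287] 285.2 | 223 [284] [287] 285.3 | 224 [284] [287] 285.4 | 225 [284] [287] 285.5 | 226 [284] [287] 285.7 | 227 [284] [287] 285.8 | 228 [284] [288] 285.4 | 229 [270] [288] 281.7 | 230 [270] [288] 278.6 | 231 [270] [288] 277.4 | 232 [270] [288] 277.1 | 233 [270] [288] 277.1 | 234 [270] [288] 277.1 | 235 [270] [288] 277.2 | 236 [270] [288] 277.5 | 237 [270] [288] 277.6 | 238 [270] [289] 277.6 | 239 [270] [289] 277.6 | 240 [270] [289] 277.6 | 241 [270] [289] 277.7 | 242 [270] [289] 277.9 | 243 [270] [289] 276.9 | 244 [270] [278] 273.5 | 245 [270] [278] 274.1 | 246 [270] [278] 274.5 | 247 [270] [278] 274.6 | 248 [270] [278] 274.6 | 249 [270] [278] 274.7 | 250 [270] [278] 274.7 | 251 [270] [288] 275.6 | 252 [270] [289] 276.6 | 253 [270] [291] 278.8 | 254 [270] [292] 281.8 | 255 [270] [292] 284.0 | 256 [270] [293] 286.2 | 257 [270] [293] 287.8 | 258 [283] [293] 288.4 | 259 [283] [293] 288.2 | 260 [283] [293] 288.1 | 261 [283] [293] 288.2 | 262 [283] [294] 288.4 | 263 [283] [295] 288.9 | 
[[468.41 267.63 196.12]
 [469.88 288.3  142.87]]
dy/dz -0.5614820799191086 deg -29.313429921794093 y at tool z 245.30776423572297 [465.26 217.4  226.76]
[288.16 208.22]
[[188 185 188 ... 188 187 187]
 [187 187 188 ... 187 188 186]
 [188 187 188 ... 187 185 182]
 ...
 [187 185 179 ... 184 185 185]
 [179 177 175 ... 173 179 179]
 [177 176 175 ... 139 148 153]]
```

Run:
```python
from lean import *
g=cv2.imread('pics/scene3.png').max(2).astype(float)
def cen(r,a,b):
    w=np.clip(185-g[r,a:b],0,None); return a+(w*np.arange(b-a)).sum()/w.sum()
pts=[(cen(r,280,294),r) for r in range(217,242)]
q=np.array([inpl('scene',p) for p in pts]); A=np.polyfit(q[:,2],q[:,1],1)
print(pts[0],pts[-1],'deg',np.degrees(np.arctan(A[0])),'rms',np.std(q[:,1]-np.polyval(A,q[:,2])),'y at tool z',np.polyval(A,P[2]),P)
print(q[[0,-1]])
print([int(v) for v in g[236:256,288]],[int(v) for v in g[252,278:300]],[int(v) for v in g[256,278:300]])
print('tip',inpl('scene',(288.3,243.5)))
for rr in (252,253,254,255): print('screw z87',onz('scene',(288.3,rr),87))
# short arm in scene: dark band
for c in range(258,284,3):
    k=g[185:212,c]; print(c,(k<95).nonzero()[0][:1]+185,(k<95).nonzero()[0][-1:]+185,end=' |')
```

```text
(np.float64(284.7512605042017), 217) (np.float64(287.27865961199296), 241) deg 4.173903882481243 rms 0.13228386526500074 y at tool z 270.0219737900245 [465.26 217.4  226.76]
[[468.41 267.89 198.94]
 [468.41 262.94 129.37]]
[62, 53, 49, 50, 43, 37, 36, 78, 157, 220, 233, 236, 235, 225, 177, 114, 86, 79, 63, 45] [172, 229, 237, 236, 231, 209, 172, 162, 138, 97, 86, 116, 147, 162, 186, 224, 233, 234, 234, 234, 233, 233] [202, 208, 209, 203, 181, 125, 82, 70, 55, 43, 45, 43, 47, 52, 61, 98, 174, 229, 236, 234, 233, 234]
tip [468.29 260.37 120.96]
screw z87 [477.65 254.74  87.  ]
screw z87 [474.54 256.91  87.  ]
screw z87 [471.44 259.06  87.  ]
screw z87 [468.35 261.21  87.  ]
258 [185] [198] |261 [185] [200] |264 [185] [199] |267 [185] [198] |270 [185] [198] |273 [185] [197] |276 [185] [197] |279 [185] [209] |282 [185] [206] |
```

The key leans 4.17° in its own plane, matching the 4° given. It needs to turn 1.50 rad about -tool y. Lifting slightly, then flipping.

```bash
python3 -m creep '0 -0.003 0.01 0 0 0 0;0 -0.004 0.01 0 0 0 0;0 0 0.003 -0.1152 0.0069 0 0;0 0 0 -0.1152 0.0069 0 0;0 0 0 -0.1152 0.0069 0 0;0 0 0 -0.1152 0.0069 0 0;0 0 0 -0.1152 0.0069 0 0;0 0 0 -0.1152 0.0069 0 0'; python3 -m creep '0 0 0 -0.1152 0.0069 0 0;0 0 0 -0.1152 0.0069 0 0;0 0 0 -0.1152 0.0069 0 0;0 0 0 -0.1152 0.0069 0 0;0 0 0 -0.1152 0.0069 0 0;0 0 0 -0.1152 0.0069 0 0;0 0 0 -0.1152 0.0069 0 0;0 0 0 0 0 0 0'; python3 -m creep '0 0 -0.01 0 0 0 0;0 0 -0.01 0 0 0 0;0 0 0 0 0 0 0;0 0 0 0 0 0 0;0 0 0 0 0 0 0'
python3 - <<'E'
from lean import *
print(T.T,P,o['contact_force'],o['moment'])
for n in ('scene','top','wrist'):
    im=viewer.capture(n);cv2.imwrite(f'pics/{n}4.png',im[:,:,::-1])
a=cv2.imread('pics/scene4.png')[170:290,230:330];b=cv2.imread('pics/wrist4.png')[130:400,220:430]
a=cv2.resize(a,(400,480),interpolation=2);b=cv2.resize(b,(373,480),interpolation=2)
cv2.imwrite('pics/c4.png',np.hstack([a,b]))
E
```

```text
time: 6.82
tool_pos: [465.4, 209.5, 251.5]
tcp_rot: [3.133, -0.875, 1.518]
contact_force: [-0.9, 1.1, -2.3]
grip_width: 11.3
finger_force: 30.0
time: 7.48
tool_pos: [465.0, 211.7, 251.4]
tcp_rot: [3.14, -0.069, 1.518]
contact_force: [-0.9, 1.7, -1.2]
grip_width: 11.5
finger_force: 30.0
time: 7.9
tool_pos: [465.4, 209.9, 230.7]
tcp_rot: [3.141, -0.074, 1.515]
contact_force: [-1.0, 0.5, -1.8]
grip_width: 11.3
finger_force: 30.0
[[ 0.06  1.    0.07]
 [ 1.   -0.06  0.  ]
 [ 0.    0.07 -1.  ]] [465.41 209.93 230.73] [-0.98  0.5  -1.81] [-0.12 -0.08 -0.03]
```

View pics/c4.png

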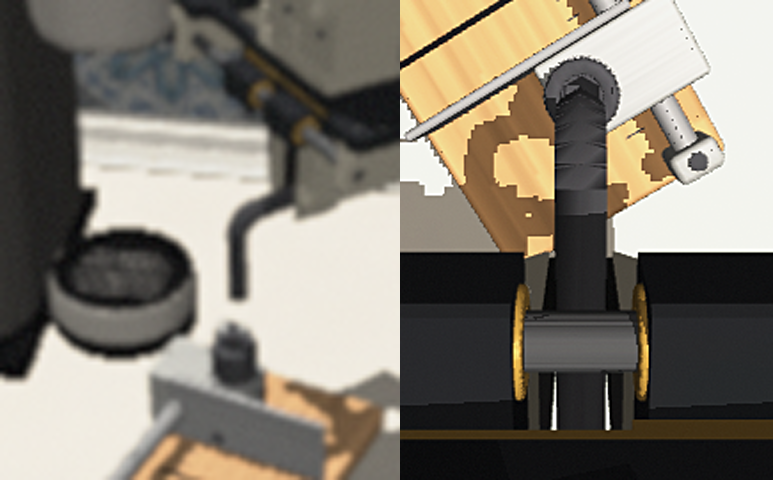

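The flip worked. The short arm hangs vertical above the screw, and the wrist crop shows the knurled head at ~(582,88), directly behind the short arm at column ~581. I'll cast its pixels to z=87 to refine the offset.

Run:
```python
from lean import *
im=cv2.imread('pics/wrist4.png'); g=im.max(2).astype(int)
for r in range(160,206,3):
    n=(g[r,290:356]<95).nonzero()[0]+290; print(r,n[:1],n[-1:],end=' | ')
for p in [(323,179.5)]: print('screw',onz('wrist',p,87))
print('pred head',proj('wrist',(468,259.3,87)),'rim l/r',proj('wrist',(454,259.3,87)),proj('wrist',(482,259.3,87)),'far',proj('wrist',(468,273.3,87)))
print('tip pred',proj('wrist',P+49.1*np.array([.06,.998,0])+[0,0,-108.5]))
s=cv2.imread('pics/scene4.png').max(2).astype(int)
for r in range(230,256): 
    n=(s[r,280:300]<130).nonzero()[0]+280; print(r,n[:1],n[-1:],end=' | ')
print(); print('scene pred tip',proj('scene',P+49.1*np.array([.06,.998,0])+[0,0,-108.5]),'screw top',proj('scene',(468,259.3,87)))
```

```text
160 [295] [307] | 163 [301] [327] | 166 [296] [334] | 169 [292] [338] | 172 [290] [340] | 175 [298] [341] | 178 [300] [335] | 181 [301] [342] | 184 [300] [342] | 187 [301] [342] | 190 [302] [342] | 193 [303] [340] | 196 [305] [351] | 199 [307] [345] | 202 [307] [335] | 205 [307] [351] | screw [468.74 264.83  87.  ]
pred head [322.33 188.2 ] rim l/r [300.76 189.4 ] [343.93 187.  ] far [321.14 166.21]
tip pred [323.43 191.34]
230 [287] [290] | 231 [287] [290] | 232 [287] [290] | 233 [287] [290] | 234 [287] [290] | 235 [287] [290] | 236 [287] [291] | 237 [287] [291] | 238 [287] [291] | 239 [287] [291] | 240 [287] [291] | 241 [287] [291] | 242 [287] [291] | 243 [287] [291] | 244 [288] [290] | 245 [] [] | 246 [] [] | 247 [] [] | 248 [] [] | 249 [] [] | 250 [] [] | 251 [287] [288] | 252 [287] [289] | 253 [285] [291] | 254 [284] [292] | 255 [284] [293] | 
scene pred tip [288.65 242.79] screw top [289.05 254.77]
```

```bash
python3 -m creep '-0.0006 0.0017 -0.01 0 0 0 0;0 0 -0.01 0 0 0 0;0 0 -0.008 0 0 0 0;0 0 0 0 0 0 0;0 0 0 0 0 0 0'; python3 -m creep '0 0 -0.002 0 0 0 0;0 0 -0.001 0 0 0 0;0 0 -0.001 0 0 0 0;0 0 0 0 0 0 0';  python3 -m creep '0 0 -0.001 0 0 0 0;0 0 -0.001 0 0 0 0;0 0 0 0 0 0 0'
```

```text
time: 8.47
tool_pos: [464.5, 212.0, 201.7]
tcp_rot: [-3.141, -0.072, 1.516]
contact_force: [0.8, -0.3, -1.8]
grip_width: 11.5
finger_force: 30.0
time: 8.8
tool_pos: [464.8, 212.1, 198.3]
tcp_rot: [3.141, -0.073, 1.516]
contact_force: [-0.3, -0.3, -1.7]
grip_width: 11.2
finger_force: 30.0
time: 9.05
tool_pos: [464.7, 212.1, 196.1]
tcp_rot: [3.141, -0.073, 1.516]
contact_force: [0.1, -0.4, -3.0]
grip_width: 11.4
finger_force: 30.0
```

```bash
python3 -m creep '0 0 -0.001 0 0 0 0;0 0 -0.001 0 0 0 0;0 0 0 0 0 0 0';  python3 -m creep '0 0 -0.001 0 0 0 0;0 0 -0.001 0 0 0 0;0 0 0 0 0 0 0'; python3 -m creep '0 0 -0.001 0 0 0 0;0 0 0 0 0 0 0'
```

```text
time: 9.3
tool_pos: [465.1, 211.9, 194.8]
tcp_rot: [3.14, -0.073, 1.516]
contact_force: [-1.0, -2.5, 4.5]
grip_width: 11.5
finger_force: 30.0
time: 9.55
tool_pos: [465.2, 212.2, 192.6]
tcp_rot: [3.139, -0.073, 1.516]
contact_force: [1.5, 1.2, -1.2]
grip_width: 11.2
finger_force: 30.0
time: 9.72
tool_pos: [465.1, 212.3, 191.1]
tcp_rot: [3.14, -0.073, 1.516]
contact_force: [2.7, 0.5, -1.6]
grip_width: 11.6
finger_force: 30.0
```

It touched at ~195 and then dropped in. I'll keep lowering gently.

```bash
python3 -m creep '0 0 -0.0015 0 0 0 0;0 0 -0.0015 0 0 0 0;0 0 0 0 0 0 0';  python3 -m creep '0 0 -0.0015 0 0 0 0;0 0 -0.0015 0 0 0 0;0 0 0 0 0 0 0'; python3 -m creep '0 0 -0.0015 0 0 0 0;0 0 -0.0015 0 0 0 0;0 0 0 0 0 0 0'
```

```text
time: 9.97
tool_pos: [464.9, 212.2, 187.9]
tcp_rot: [3.141, -0.073, 1.516]
contact_force: [2.4, 0.8, -2.7]
grip_width: 11.5
finger_force: 30.0
time: 10.22
tool_pos: [464.9, 212.2, 185.0]
tcp_rot: [3.141, -0.073, 1.516]
contact_force: [3.0, 1.6, -1.2]
grip_width: 11.0
finger_force: 30.0
time: 10.47
tool_pos: [464.8, 212.1, 182.0]
tcp_rot: [3.141, -0.073, 1.516]
contact_force: [3.7, 0.3, -1.7]
grip_width: 11.6
finger_force: 30.1
```

```bash
python3 -m creep '0.0005 0 -0.0015 0 0 0 0;0 0 -0.0015 0 0 0 0;0 0 0 0 0 0 0';  python3 -m creep '0 0 -0.001 0 0 0 0;0 0 -0.001 0 0 0 0;0 0 0 0 0 0 0'; python3 -m creep '0 0 -0.001 0 0 0 0;0 0 0 0 0 0 0';python3 -m creep '0 0 -0.001 0 0 0 0;0 0 0 0 0 0 0'
```

```text
time: 10.72
tool_pos: [465.1, 212.1, 178.9]
tcp_rot: [3.141, -0.073, 1.516]
contact_force: [3.5, 2.1, -1.1]
grip_width: 11.6
finger_force: 30.0
time: 10.97
tool_pos: [465.4, 211.9, 177.5]
tcp_rot: [3.14, -0.072, 1.516]
contact_force: [2.4, -1.7, 3.6]
grip_width: 11.5
finger_force: 30.0
time: 11.13
tool_pos: [465.4, 211.5, 176.8]
tcp_rot: [3.14, -0.072, 1.516]
contact_force: [1.4, -4.2, 7.2]
grip_width: 11.3
finger_force: 30.0
time: 11.3
tool_pos: [465.4, 211.1, 176.1]
tcp_rot: [3.14, -0.071, 1.516]
contact_force: [0.6, -6.7, 10.2]
grip_width: 11.5
finger_force: 30.0
```

It's on the floor at TCP z≈177.5: about 17–18 mm below rim contact, with force rising. I'll relax, release, go up, then look.

```bash
python3 -m creep '0 0 0.001 0 0 0 0;0 0 0 0 0 0 0;0 0 0 0 0 0 20;0 0 0 0 0 0 30;0 0 0 0 0 0 40;0 0 0 0 0 0 40;0 0 0 0 0 0 40;0 0 0 0 0 0 40'; python3 -m creep '0 0 0.01 0 0 0 40;0 0 0.025 0 0 0 40;0 -0.02 0.03 0 0 0 40;0.015 -0.03 0.01 0.035 0 0 20;0.015 -0.025 0 0.036 0 0 0;0.015 0 0 0 0 0 0;0 0 0 0 0 0 0;0 0 0 0 0 0 0'
python3 - <<'E'
from lean import *
print(T.T,P,o['contact_force'])
for n in ('scene','top','wrist'):
    im=viewer.capture(n);cv2.imwrite(f'pics/{n}5.png',im[:,:,::-1])
a=cv2.imread('pics/scene5.png')[180:300,230:350];c=cv2.imread('pics/wrist5.png')
a=cv2.resize(a,(400,400),interpolation=2);c=cv2.resize(c,(400,300))
im=np.zeros((400,800,3),np.uint8); im[:,:400]=a; im[:300,400:]=c
cv2.imwrite('pics/c5.png',im)
E
```

```text
time: 11.97
tool_pos: [465.0, 212.2, 176.0]
tcp_rot: [-3.141, -0.073, 1.516]
contact_force: [0.2, -0.1, -0.4]
grip_width: 35.9
finger_force: 0.0
time: 12.63
tool_pos: [510.4, 136.8, 251.6]
tcp_rot: [-3.138, -0.144, 1.515]
contact_force: [-0.4, 0.2, -0.8]
grip_width: 7.8
finger_force: 0.0
[[ 0.06  0.99  0.14]
 [ 1.   -0.06 -0.  ]
 [ 0.    0.14 -0.99]] [510.37 136.79 251.58] [-0.41  0.15 -0.77]
```

View pics/c5.png

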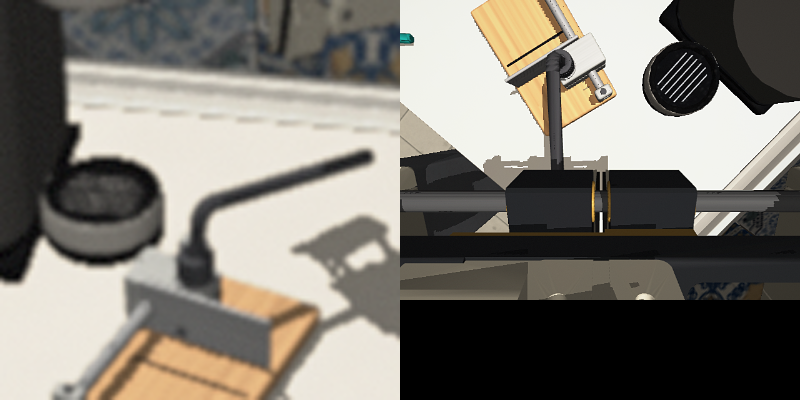

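The key stands seated in the screw with its long arm nearly level; the outer end is at scene crop (370,155), i.e. scene (341,226.5). I'll check seat height and arm azimuth while undoing the tilt.

```bash
python3 -m creep '0 0 -0.01 -0.072 0 0 0;0 0 -0.01 -0.072 0 0 0;0 0 0 0 0 0 0;0 0 0 0 0 0 0'
python3 - <<'E'
from lean import *
print(T.T,P,o['contact_force'])
g=cv2.imread('pics/scene5.png').max(2).astype(int)
A=np.array([467.7,260.8,126.])
cols=range(298,344,3); rows=[]
for c in cols:
    k=g[215:250,c]; w=np.clip(150-k,0,None); rows.append(215+(w*np.arange(35)).sum()/max(w.sum(),1))
print([round(r,1) for r in rows]); print('end col',[int(v) for v in g[226,334:348]])
for az in (-88,-91,-94,-97):
  for zt in (126,120,116):
    e=A+np.array([150*np.cos(np.radians(az)),150*np.sin(np.radians(az)),zt-126]); print(az,zt,proj('scene',e).round(1),proj('top',e).round(1),end=' | ')
print('\norigin',proj('scene',A),proj('scene',A+[0,0,4]))
t=cv2.imread('pics/top5.png').max(2).astype(int)
for c in range(290,345,4):
    n=(t[200:235,c]<75).nonzero()[0]+200; print(c,n[:1],n[-1:],end=' ')
E
```

```text
time: 13.12
tool_pos: [509.4, 138.5, 231.0]
tcp_rot: [3.139, -0.001, 1.519]
contact_force: [0.5, 0.2, -0.3]
grip_width: 0.5
finger_force: 0.0
[[ 0.05  1.    0.  ]
 [ 1.   -0.05  0.  ]
 [ 0.    0.   -1.  ]] [509.37 138.51 231.  ] [ 0.49  0.2  -0.25]
[np.float64(239.1), np.float64(238.3), np.float64(237.4), np.float64(236.5), np.float64(235.5), np.float64(234.7), np.float64(233.9), np.float64(232.9), np.float64(232.0), np.float64(231.1), np.float64(230.3), np.float64(231.5), np.float64(232.3), np.float64(232.8), np.float64(233.3), np.float64(248.1)]
end col [135, 112, 87, 62, 48, 40, 50, 111, 188, 231, 235, 235, 236, 236]
-88 126 [337.1 218.9] [346.8 215.9] | -88 120 [337.1 220.8] [346.6 216.2] | -88 116 [337.  222.2] [346.4 216.4] | -91 126 [339.2 220.3] [346.8 218.8] | -91 120 [339.1 222.3] [346.6 219.1] | -91 116 [339.  223.6] [346.4 219.3] | -94 126 [341.1 221.9] [346.6 221.7] | -94 120 [341.  223.9] [346.4 222. ] | -94 116 [340.9 225.2] [346.3 222.2] | -97 126 [342.9 223.5] [346.3 224.6] | -97 120 [342.8 225.5] [346.1 224.9] | -97 116 [342.7 226.8] [345.9 225.1] | 
origin [288.25 241.97] [288.21 240.6 ]
290 [215] [225] 294 [215] [223] 298 [215] [218] 302 [208] [218] 306 [216] [218] 310 [217] [219] 314 [217] [219] 318 [218] [219] 322 [218] [220] 326 [218] [220] 330 [200] [229] 334 [206] [230] 338 [207] [231] 342 [207] [231]
```

```bash
python3 -m creep '0 0 -0.02 0 0 -0.035 0;0 0 -0.02 0 0 0 0;-0.005 -0.002 -0.018 0 0 0 0;-0.006 0 0 0 0 0 0;-0.005 0 0 0 0 0 0;0 0 0 0 0 0 0'; python3 -m creep '-0.004 0 0 0 0 0 0;-0.003 0 0 0 0 0 0;-0.003 0 0 0 0 0 0'; python3 -m creep '-0.003 0 0 0 0 0 0;-0.003 0 0 0 0 0 0;0 0 0 0 0 0 0'
```

```text
time: 13.62
tool_pos: [493.7, 135.2, 174.5]
tcp_rot: [3.136, -0.001, 1.481]
contact_force: [-0.7, 0.2, -0.3]
grip_width: 0.4
finger_force: 0.0
time: 13.87
tool_pos: [484.3, 135.2, 174.1]
tcp_rot: [3.135, -0.0, 1.481]
contact_force: [-0.4, -0.1, -0.0]
grip_width: 0.3
finger_force: 0.0
time: 14.12
tool_pos: [478.0, 135.1, 173.5]
tcp_rot: [3.137, 0.0, 1.481]
contact_force: [1.1, -1.0, 0.4]
grip_width: 0.6
finger_force: 0.4
```

```bash
python3 - <<'E'
import numpy as np
a=np.array([467.7,260.8]);p=np.array([478.,135.1])-a
for d in np.arange(0,1.01,.1):
    c,s=np.cos(-d),np.sin(-d);q=np.array([[c,-s],[s,c]])@p
    print(round(d,1),'pos',(q+a).round(1),'per .02:',(0.02*np.array([q[1],-q[0]])).round(2))
E
python3 -m creep '-0.0025 -0.0002 0 0 0 -0.02 0;-0.0025 -0.0002 0 0 0 -0.02 0'; python3 -m creep '-0.0025 -0.0001 0 0 0 -0.02 0;-0.0025 -0.0001 0 0 0 -0.02 0';python3 -m creep '-0.0025 0 0 0 0 -0.02 0;-0.0025 0 0 0 0 -0.02 0'
```

```text
0.0 pos [478.  135.1] per .02: [-2.51 -0.21]
0.1 pos [465.4 134.7] per .02: [-2.52  0.05]
0.2 pos [452.8 135.6] per .02: [-2.5  0.3]
0.3 pos [440.4 137.7] per .02: [-2.46  0.55]
0.4 pos [428.2 141. ] per .02: [-2.4   0.79]
0.5 pos [416.5 145.5] per .02: [-2.31  1.02]
0.6 pos [405.2 151.2] per .02: [-2.19  1.25]
0.7 pos [394.6 158. ] per .02: [-2.06  1.46]
0.8 pos [384.7 165.8] per .02: [-1.9   1.66]
0.9 pos [375.6 174.6] per .02: [-1.72  1.84]
1.0 pos [367.5 184.2] per .02: [-1.53  2.  ]
time: 14.28
tool_pos: [473.6, 134.7, 173.4]
tcp_rot: [3.136, -0.0, 1.439]
contact_force: [1.8, 0.4, 1.8]
grip_width: 0.6
finger_force: 1.0
time: 14.45
tool_pos: [468.7, 134.6, 173.6]
tcp_rot: [3.135, -0.0, 1.399]
contact_force: [4.4, 0.6, 0.5]
grip_width: 0.4
finger_force: 1.6
time: 14.62
tool_pos: [464.1, 134.6, 173.7]
tcp_rot: [3.134, -0.001, 1.359]
contact_force: [6.3, 0.8, 2.6]
grip_width: 0.4
finger_force: 2.7
```

```bash
python3 -m creep '-0.0025 0.0001 0 0 0 -0.02 0;-0.0025 0.0002 0 0 0 -0.02 0'; python3 -m creep '-0.0025 0.0002 0 0 0 -0.02 0;-0.0025 0.0003 0 0 0 -0.02 0';python3 -m creep '-0.0025 0.0003 0 0 0 -0.02 0;-0.0025 0.0004 0 0 0 -0.02 0';python3 -m creep '-0.0025 0.0005 0 0 0 -0.02 0;-0.0025 0.0005 0 0 0 -0.02 0'
```

```text
time: 14.78
tool_pos: [459.9, 134.8, 174.1]
tcp_rot: [3.132, -0.001, 1.319]
contact_force: [7.3, -2.1, 2.4]
grip_width: 0.3
finger_force: 3.4
time: 14.95
tool_pos: [455.0, 135.2, 174.2]
tcp_rot: [3.132, -0.001, 1.279]
contact_force: [7.7, -1.7, 1.9]
grip_width: 0.6
finger_force: 3.4
time: 15.12
tool_pos: [450.0, 135.8, 174.1]
tcp_rot: [3.132, -0.001, 1.239]
contact_force: [8.2, -1.3, 2.0]
grip_width: 0.6
finger_force: 3.5
time: 15.28
tool_pos: [445.0, 136.7, 174.1]
tcp_rot: [3.132, -0.001, 1.199]
contact_force: [7.5, -1.9, 2.6]
grip_width: 0.3
finger_force: 3.6
```

```bash
python3 -m creep '-0.0025 0.0006 0 0 0 -0.02 0;-0.0024 0.0006 0 0 0 -0.02 0;-0.0024 0.0006 0 0 0 -0.02 0;-0.0024 0.0007 0 0 0 -0.02 0'; python3 -m creep '-0.0024 0.0007 0 0 0 -0.02 0;-0.0024 0.0008 0 0 0 -0.02 0;-0.0024 0.0008 0 0 0 -0.02 0;-0.0024 0.0009 0 0 0 -0.02 0';python3 -m creep '-0.0023 0.0009 0 0 0 -0.02 0;-0.0023 0.001 0 0 0 -0.02 0;-0.0023 0.001 0 0 0 -0.02 0'
```

```text
time: 15.62
tool_pos: [435.2, 139.0, 174.1]
tcp_rot: [3.132, -0.001, 1.119]
contact_force: [7.8, -3.8, 2.8]
grip_width: 0.6
finger_force: 3.9
time: 15.95
tool_pos: [425.6, 142.1, 174.1]
tcp_rot: [3.132, -0.001, 1.039]
contact_force: [7.1, -4.5, 3.3]
grip_width: 0.4
finger_force: 4.1
time: 16.2
tool_pos: [418.6, 144.9, 174.1]
tcp_rot: [3.132, -0.001, 0.979]
contact_force: [7.1, -5.8, 3.1]
grip_width: 0.2
finger_force: 4.2
```

```bash
python3 -m creep '-0.0023 0.0011 0 0 0 -0.02 0;-0.0022 0.0011 0 0 0 -0.02 0;-0.0022 0.0012 0 0 0 -0.02 0'; python3 -m creep '-0.0022 0.0012 0 0 0 -0.02 0;-0.0022 0.0013 0 0 0 -0.02 0'; python3 -m creep '-0.0011 0.0006 0 0 0 -0.01 0;-0.0011 0.0007 0 0 0 -0.01 0'; python3 -m creep '-0.0011 0.0007 0 0 0 -0.01 0;-0.0011 0.0007 0 0 0 -0.01 0'
```

```text
time: 16.45
tool_pos: [411.7, 148.1, 174.0]
tcp_rot: [3.133, -0.001, 0.92]
contact_force: [6.2, -6.5, 2.7]
grip_width: 0.9
finger_force: 4.5
time: 16.62
tool_pos: [407.1, 150.5, 173.9]
tcp_rot: [3.133, -0.001, 0.88]
contact_force: [6.3, -7.6, 2.7]
grip_width: 0.3
finger_force: 4.6
time: 16.78
tool_pos: [404.9, 151.8, 173.9]
tcp_rot: [3.133, -0.0, 0.86]
contact_force: [5.6, -8.8, 3.6]
grip_width: 0.6
finger_force: 4.7
time: 16.95
tool_pos: [402.7, 153.1, 173.9]
tcp_rot: [3.133, -0.0, 0.84]
contact_force: [6.3, -8.3, 4.0]
grip_width: 0.2
finger_force: 4.7
```

```bash
python3 -m creep '-0.0011 0.0006 0 0 0 -0.01 0;-0.001 0.0007 0 0 0 -0.01 0'; python3 -m creep '-0.001 0.0007 0 0 0 -0.01 0;-0.001 0.0007 0 0 0 -0.01 0'; python3 -m creep '-0.001 0.0007 0 0 0 -0.01 0;-0.001 0.0007 0 0 0 -0.01 0'
```

```text
time: 17.12
tool_pos: [400.5, 154.4, 173.9]
tcp_rot: [3.133, -0.0, 0.82]
contact_force: [5.8, -7.9, 3.3]
grip_width: 0.0
finger_force: 4.7
time: 17.28
tool_pos: [398.4, 155.8, 173.8]
tcp_rot: [3.133, -0.0, 0.8]
contact_force: [4.8, -7.8, 3.5]
grip_width: 0.3
finger_force: 4.8
time: 17.45
tool_pos: [396.4, 157.2, 173.8]
tcp_rot: [3.134, -0.0, 0.78]
contact_force: [5.3, -8.8, 3.6]
grip_width: 0.4
finger_force: 4.8
```

```bash
python3 -m creep '-0.001 0.0007 0 0 0 -0.01 0;-0.001 0.0008 0 0 0 -0.01 0'; python3 -m creep '-0.001 0.0008 0 0 0 -0.01 0;-0.001 0.0008 0 0 0 -0.01 0'; python3 -m creep '-0.001 0.0008 0 0 0 -0.01 0'; python3 -m creep '-0.001 0.0008 0 0 0 -0.01 0'
```

```text
time: 17.62
tool_pos: [394.3, 158.6, 173.8]
tcp_rot: [3.134, 0.0, 0.76]
contact_force: [5.2, -8.2, 3.7]
grip_width: 0.2
finger_force: 4.9
time: 17.78
tool_pos: [392.2, 160.2, 173.7]
tcp_rot: [3.134, 0.0, 0.74]
contact_force: [4.9, -9.0, 4.3]
grip_width: 0.6
finger_force: 4.9
time: 17.87
tool_pos: [391.2, 161.0, 173.7]
tcp_rot: [3.134, 0.0, 0.73]
contact_force: [5.6, -9.3, 3.2]
grip_width: 0.4
finger_force: 5.0
time: 17.95
tool_pos: [390.2, 161.8, 173.7]
tcp_rot: [3.134, 0.0, 0.72]
contact_force: [5.1, -8.7, 3.2]
grip_width: 0.5
finger_force: 5.0
```

```bash
python3 -m creep '-0.001 0.0008 0 0 0 -0.01 0'; python3 -m creep '-0.001 0.0008 0 0 0 -0.01 0';  python3 -m creep '-0.001 0.0008 0 0 0 -0.01 0'; python3 -m creep '-0.001 0.0008 0 0 0 -0.01 0'
```

```text
time: 18.03
tool_pos: [389.1, 162.6, 173.7]
tcp_rot: [3.134, 0.0, 0.71]
contact_force: [4.2, -9.1, 4.4]
grip_width: 0.4
finger_force: 5.0
time: 18.12
tool_pos: [388.1, 163.4, 173.7]
tcp_rot: [3.134, 0.0, 0.7]
contact_force: [5.6, -8.4, 4.3]
grip_width: 0.5
finger_force: 5.0
time: 18.2
tool_pos: [387.1, 164.2, 173.7]
tcp_rot: [3.134, 0.0, 0.69]
contact_force: [5.0, -9.6, 4.4]
grip_width: 0.4
finger_force: 5.2
time: 18.28
tool_pos: [386.2, 164.9, 173.7]
tcp_rot: [3.133, 0.0, 0.68]
contact_force: [5.4, -9.6, 3.9]
grip_width: 0.5
finger_force: 5.6
```

```bash
python3 -m creep '-0.0006 0.0005 0 0 0 -0.006 0'; python3 -m creep '-0.0006 0.0005 0 0 0 -0.006 0';  python3 -m creep '-0.0006 0.0005 0 0 0 -0.006 0'
```

```text
time: 18.37
tool_pos: [385.7, 165.4, 173.8]
tcp_rot: [3.133, -0.0, 0.675]
contact_force: [6.8, -11.1, 3.3]
grip_width: 0.3
finger_force: 5.7
time: 18.45
tool_pos: [385.2, 165.8, 173.8]
tcp_rot: [3.133, -0.0, 0.669]
contact_force: [5.4, -11.1, 3.3]
grip_width: 0.3
finger_force: 5.9
time: 18.53
tool_pos: [384.7, 166.2, 173.8]
tcp_rot: [3.133, -0.0, 0.663]
contact_force: [7.1, -11.3, 4.0]
grip_width: 0.4
finger_force: 6.1
```

```bash
python3 -m creep '-0.0006 0.0005 0 0 0 -0.006 0'; python3 -m creep '-0.0006 0.0005 0 0 0 -0.006 0'; python3 -m creep '-0.0006 0.0005 0 0 0 -0.006 0';python3 - <<'E'
from lean import *
F=o['contact_force'];r=P-[467.7,260.8,0];print(F,o['moment'],np.hypot(*F[:2]),(r[0]*F[1]-r[1]*F[0])/1000)
E
```

```text
time: 18.62
tool_pos: [384.2, 166.7, 173.9]
tcp_rot: [3.133, -0.0, 0.657]
contact_force: [5.9, -11.5, 4.7]
grip_width: 0.4
finger_force: 6.3
time: 18.7
tool_pos: [383.7, 167.1, 173.9]
tcp_rot: [3.132, -0.0, 0.651]
contact_force: [5.8, -11.9, 4.0]
grip_width: 0.6
finger_force: 6.4
time: 18.78
tool_pos: [383.2, 167.6, 173.9]
tcp_rot: [3.132, -0.001, 0.645]
contact_force: [7.1, -12.9, 4.8]
grip_width: 0.4
finger_force: 6.6
[  7.1  -12.85   4.82] [-2.12 -1.2  -0.  ] 14.68096812521987 1.7477495574319668
```

```bash
python3 -m creep '-0.0006 0.0005 0 0 0 -0.006 0'; python3 -m creep '-0.0006 0.0005 0 0 0 -0.006 0'; python3 -m creep '-0.0005 0.0004 0 0 0 -0.005 0';python3 -m creep '0 0 0 0 0 0 0';for i in 1 2; do python3 - <<'E'
from lean import *
F=o['contact_force'];r=P-[467.7,260.8,0];print(F,np.hypot(*F[:2]),(r[0]*F[1]-r[1]*F[0])/1000)
viewer.capture('top')
E
done
```

```text
time: 18.87
tool_pos: [382.7, 168.0, 173.9]
tcp_rot: [3.132, -0.001, 0.639]
contact_force: [7.6, -13.3, 4.5]
grip_width: 0.2
finger_force: 6.8
time: 18.95
tool_pos: [382.2, 168.5, 174.0]
tcp_rot: [3.132, -0.001, 0.633]
contact_force: [7.3, -13.8, 3.7]
grip_width: 1.0
finger_force: 7.0
time: 19.03
tool_pos: [381.8, 168.9, 174.0]
tcp_rot: [3.132, -0.001, 0.628]
contact_force: [7.6, -13.8, 4.5]
grip_width: 0.4
finger_force: 7.1
time: 19.12
tool_pos: [381.8, 168.9, 174.0]
tcp_rot: [3.132, -0.001, 0.628]
contact_force: [7.6, -12.9, 5.2]
grip_width: 0.2
finger_force: 7.0
[  7.61 -12.9    5.23] 14.975964189515484 1.808091812726243
[  8.13 -13.07   4.32] 15.39496642442397 1.8710043783715864
```

```bash
python3 -m creep '-0.0006 0.0005 0 0 0 -0.006 0'; python3 -m creep '-0.0006 0.0005 0 0 0 -0.006 0'; python3 -m creep '0 0 0 0 0 0 0;0 0 0 0 0 0 0';for i in 1 2 3; do python3 - <<'E'
from lean import *
F=o['contact_force'];r=P-[467.7,260.8,0];print(F,np.hypot(*F[:2]),(r[0]*F[1]-r[1]*F[0])/1000)
viewer.capture('top')
E
done
```

```text
time: 19.3
tool_pos: [381.3, 169.2, 174.0]
tcp_rot: [3.131, -0.001, 0.622]
contact_force: [8.4, -14.1, 5.2]
grip_width: 0.3
finger_force: 7.3
time: 19.38
tool_pos: [380.8, 169.8, 174.0]
tcp_rot: [3.131, -0.001, 0.616]
contact_force: [8.2, -14.6, 4.9]
grip_width: 0.3
finger_force: 7.5
time: 19.55
tool_pos: [380.8, 169.8, 174.0]
tcp_rot: [3.131, -0.001, 0.616]
contact_force: [8.7, -14.1, 5.0]
grip_width: 0.4
finger_force: 7.3
[  8.74 -14.13   4.97] 16.613896851665235 2.0241380966637794
[  8.3  -14.41   4.74] 16.62946739914091 2.0084479674617364
[  7.76 -13.62   4.66] 15.679434997045021 1.8906018637836801
```

About 16.3 N and 2.0 N m against the stop. Backing off, lifting clear and checking.

```bash
python3 -m creep '0.001 -0.0013 0 0 0 0 0;0.0015 -0.0018 0 0 0 0 0;0.0025 -0.003 0 0 0 0 0;0.004 -0.005 0 0 0 0 0;0.006 -0.008 0 0 0 0 0;0.009 -0.012 0 0 0 0 0;0.009 -0.012 0 0 0 0 0;0 0 0 0 0 0 0'; python3 -m creep '0 0 0.02 0 0 0 0;0 0 0.04 0 0 0 0;0 0 0.04 0 0 0 0;0 -0.02 0.03 0 0 0 0;0 -0.03 0 0 0 0 0;0 -0.03 0 0 0 0 0;0 0 0 0 0 0 0;0 0 0 0 0 0 0'
python3 - <<'E'
from lean import *
print(P,o['contact_force'])
a=viewer.capture('scene')[:,:,::-1][150:390,180:400];b=viewer.capture('top')[:,:,::-1][150:300,170:430]
im=np.zeros((480,800,3),np.uint8);im[:436,:400]=cv2.resize(a,(400,436),interpolation=2);im[:231,400:]=cv2.resize(b,(400,231),interpolation=2)
cv2.imwrite('pics/c6.png',im)
E
```

```text
time: 20.37
tool_pos: [412.4, 126.9, 172.9]
tcp_rot: [3.137, 0.002, 0.614]
contact_force: [0.3, -0.5, 0.5]
grip_width: 0.3
finger_force: 0.0
time: 21.03
tool_pos: [411.1, 47.8, 302.9]
tcp_rot: [3.139, 0.002, 0.613]
contact_force: [0.0, 0.7, 1.3]
grip_width: 0.2
finger_force: 0.0
[411.05  47.79 302.86] [0.04 0.71 1.33]
```

View pics/c6.png

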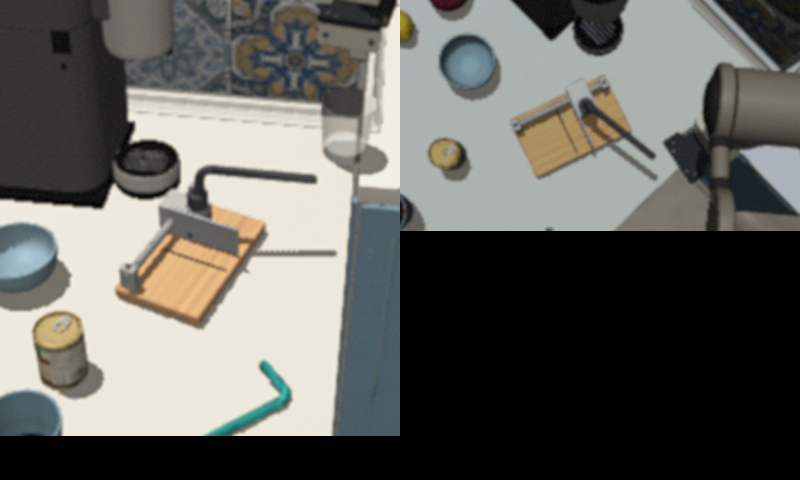

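The key is seated in the screw at scene crop (198,195), its long arm swung to (315,180). Glass, tin and bowl look unmoved and the gripper is clear. Handing in.

```bash
python3 -c "
from plant import order
print(order.close_job())"
```

```text
the job is handed in; nothing more can be done
None
```

The key is flipped and left seated by its short arm, and the screw was turned to its stop and nipped at about 16 N (about 2 N m); the final pictures show the glass, tin and bowl unmoved, and the job was handed in at about 21 s.

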